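# Hold the hidden bolt head while the nut runs on

## Robot

A 6-joint arm with a two-finger parallel gripper is mounted at the origin on the work surface. World frame = base frame: x ahead of the robot, y to its left, z up, the work surface at z = 0. Lengths are in m, angles in rad, forces in N, time in s.
With the tool pointing down it reaches from about 0.375 to 0.9 m from the base axis. Payload 3.1 kg.
Tool frame: the origin (TCP) lies on the centre line of the jaws, within the pads' length; the fingertips stand 25 mm ahead of it and the grasp point (between the pads) lies 6 mm ahead of it; x points along the fingers, y is the direction in which the jaws open and shut, and the axes are right-handed (so a half turn about x gives the same grasp; the last joint's range is limited). The gripper opens to 87 mm and grips with 3 to 60 N. Pads are 19 mm wide; open, the fingers measure 117 mm over their backs; the gripper's body (75 mm by 190 mm) begins 51 mm behind the grasp point.
Start: joints at [-1.379, 0.527, 1.433, -0, 1.181, -0.178], TCP at [0.226, -0.582, 0.22] pointing down, gripper open.
Joint ranges: [-3.08, 3.08], [-0.75, 2.2], [0.22, 2.44], [-1.43, 4.57], [0, 2.65], [-2.85, 2.85]. Speed limits (rad/s): [2.79, 2.79, 3.14, 3.14, 3.14, 3.14].

## Interface

Orientations are given as a unit quaternion [x, y, z, w].
In Python, from rig import robot gives the robot as it stands. The module is installed in compiled form; this text tells all that it offers.
- The arm moves only by the tool move_arm, never from a script. Its argument "commands" is a list of rows, each a list of 5 numbers: the gripper's target within -1 to 1 (shut at 1, half-way at 0, fully open at -1), then the shift along the tool's x, y, z in mm, then the turn about the tool's x in degrees. A call has 1 to 8 rows; each row is the pose to reach, as a shift and turn from the pose commanded when the call began, along the tool's axes at that moment; what a row does not reach only later rows make up. A row lasts 1/12 s, in which the tool goes at most 41.7 mm and 7.16 degrees, less where a joint would pass 70% of its speed; a pose out of reach is approached as far as the arm can. A call with a gripper value outside its range is refused whole. The fingers move at their own pace and stop on an object; "newtons" is the grip in N (left out, the last holds). Time passes only in rows, so rows that repeat a pose let the fingers close. It gives the time, the measured TCP pose, the force and the opening at its end, in the units of the state.
- robot.get_obs(): the state, without advancing time (a new reading comes with each control period).
- robot.camera(name): name is "side" or "top" or "wrist"; returns a dict with "image" (480x640x3 uint8, red, green, blue), "fx", "fy", "cx", "cy" (pixels), "xyz" and "rotation" of the camera in the world; the wrist camera has in their place "tool_from_camera" (4x4, takes a point from camera to tool coordinates, whose origin is the TCP and whose axes are the tool frame's). Camera axes: x right, y down, z forward; pixel columns grow to the right and rows downward; lengths in m; the calibration is good to about 2 mm. A picture is of the moment at which its call begins: read the wrist's pose just before it. There is no depth.
- robot.hand_in(): hands the job in, once; it reports no verdict.
Trained networks look in a picture, given as the dict that the camera call returned (one of the last four; its "shot" number tells which), for a name from the list of things; names that differ only in an ending like _2 or _b are one class to them, and where a whole thing is asked for, a point or a joint stands for the part that bears it (a point fixed in the world has none). Each returns a list of dicts, best first, with "p" (0 to 1); they miss things now and then, are a little off and sometimes report something else, mostly with a low value. They report only what shows in the picture. A call takes as long as a camera call.
- robot.regions_of(picture, name): "pixels" (480x640 bool, what is visible of it) and "bbox" ([left, top, right, bottom] in pixels, round what is visible of it).
The state is a dict: "time": time; "q": joint angles; "joint_velocities": joint speeds; "joint_torque": joint torques, N m; "position": TCP position; "tool_rot": TCP orientation; "ft_force": force on the tool from outside, world axes, zero at the start; "moment": the same for the moment, N m; "grip_width": finger opening in m.
Only numpy, scipy, OpenCV 4.12 (cv2) and the standard library are available. Lean on these libraries where they do the work, as an engineer would, in place of code of your own. Each camera call takes 0.05 s, during which the arm holds its last target.

## Task

The driver is running the nut on the front of the microscope stand's bracket, but the bolt spins along with it. Clear the two brown lumps of substrate out of the gap behind the bracket into the white waste bin, then reach down into the gap, grip the hex bolt head between the fingers and hold it from turning so that the nut runs on along the still bolt. Finish still holding the head, leave the driver running and do not disturb the glassware, specimens and tools on the bench.

Things in the scene. Friction and masses are not known exactly. Their poses are not given: they have to be found in the camera images.
- stand: Foot of a microscope stand being assembled, fixed. Origin on the bench below the bolt axis, at the rear face of the bracket; z up; x points from the bracket into the gap behind it, away from the robot; y runs along bracket and gap. Black foot plate: top 16 mm above the bench, x -18 to 78, y +-120 mm. All other places on it are given in mm in this frame
- gap (a point): Middle of the gap's floor, at x 23, y 0 of the stand, 16 mm above the bench. The gap is 46 mm wide (x 0 to 46), 180 mm long (y +-90), open above and at both ends. Robot side: the aluminium bracket's upright plate, x -8 to 0, top 76 mm above the bench. Far side: an aluminium cheek, x 46 to 58, top 58 mm above the bench, cut down to 34 mm at y +-38. The bolt head sticks into the gap at y 0
- driver (a point): Middle of the inline electric driver's barrel, in front of the bracket, at x -170, y 0, 50 mm above the bench. The driver is 40 mm thick, x -250 to -85, lies in a cradle, top 72 mm above the bench; then come shaft, socket and nut up to x -17. The perforated leg being fitted lies on the bracket's front, y -30 to 120, z 36 to 64 mm
- bolt: The M12 steel hex bolt, turning about the stand's x axis, 50 mm above the bench. It turns with the nut at about 0.7 rad/s until its head is held. Its origin lies on the bolt axis at the bracket's rear face; its frame turns with it
- bolt_head (a point): Centre of the hex head, in the gap: at x 10, y 0 of the stand, 50 mm above the bench (34 above the gap's floor). 19 mm across flats, 22 across corners, 8 mm thick (x 6 to 14); washers up to 24 mm across fill x 0 to 6. Finger pads 22 mm wide clear the bracket when centred about x 15. The frame turns with the bolt: take directions from stand
- nut (a joint): Angle in rad of the backing nut, always growing: the driver turns it at about 0.7 rad/s while the bolt is dragged along and about 0.4 rad/s once the head is held. The nut drags the bolt with only 0.08 N m; a grip of about 40 N or more on the head holds it
- lump_a_mid (a point): Centre of a brown lump of dried substrate in the gap, standing on the foot plate about midway across the gap, 58 to 82 mm to one side of the bolt: 22 mm (its x) by 30 mm (its y) by 29 mm high, 22 g, stiff; the centre is 14.5 mm above its underside. Its y lies roughly along the gap; there is room for fingers only at its two y ends
- lump_b_mid (a point): Centre of the other, flatter-footed brown lump, on the other side of the bolt, as far out: 24 mm (its x) by 36 mm (its y) by 27 mm high, 22 g, stiff; the centre is 13.5 mm above its underside. Its y lies roughly along the gap
- lump_a: the first lump; origin at the centre of its underside
- lump_b: the second lump; origin at the centre of its underside
- bin: White open waste bin, fixed, 160 mm (its x) by 140 mm (its y), 75 mm high, walls 4 mm with a rim 168 by 148 mm, floor 4 mm; origin at the centre of its underside. It stands to the left or the right of the stand; the shallow grey tray of spare bolts and nuts (160 by 130 by 28 mm, fixed) stands on the other side
- dish_a: round open glass dish, 90 mm across, 14 mm high, with a brown specimen disc in it; origin at the centre of its underside. Bystander, loose
- dish_b: round open glass dish, 90 mm across, 14 mm high, with a brown lump and a small disc fixed in it as specimens (not waste); origin at the centre of its underside. Bystander, loose
- beaker: empty glass beaker, 68 mm across, 85 mm high; origin at the centre of its underside. Bystander, loose
- jar: amber glass jar with white cap, 60 mm across, 75 mm high; origin at the centre of its underside. Bystander, loose
- spanner: steel spanner lying flat, 170 mm long; origin near the middle of its length on the bench. Bystander, loose
- tweezers: steel tweezers lying flat, 125 mm long, 7 mm high; origin at the middle on the bench. Bystander, loose

How it is judged:
On the way, in this order (a step that is already met when the one before it is completed fails the run):
1. both lumps lie in the waste bin, let go (x of lump_a_mid in the frame of bin between -0.076 and 0.076 m and y of lump_a_mid in the frame of bin between -0.066 and 0.066 m and z of each of lump_a_mid, lump_b_mid in the frame of bin below 0.06 m and linear speed of each of lump_a, lump_b below 0.05 m/s and contact force between the fingers and lump_a below 0.1 N and x of lump_b_mid in the frame of bin between -0.076 and 0.076 m and y of lump_b_mid in the frame of bin between -0.066 and 0.066 m and contact force between the fingers and lump_b below 0.1 N), for 0.2 s.
2. the fingers hold the bolt head still while the nut runs on (contact force between the fingers and bolt above 15 N and distance between the grasp point and bolt_head below 0.025 m and y of the grasp point in the frame of stand between -0.009 and 0.009 m and angular speed of bolt below 0.08 rad/s and velocity of joint nut above 0.1 rad/s), for 0.5 s.
At the end, for the whole second after the job is handed in: Fingers on either side press the bolt head with over 15 N in all (grasp point within 25 mm of its centre, within 9 mm along the bracket); the bolt stands still (under 0.08 rad/s) while the nut turns on (over 0.1 rad/s); both lumps rest in the bin, their centres below its rim (60 mm) (all of step 1 and all of step 2); the arm keeps its last pose, push and grip.
It fails at once if a dish, the beaker, the jar, the spanner or the tweezers is shifted by more than 30 mm (distance of any of dish_a, dish_b, beaker, jar, spanner, tweezers from where it was at the start of the episode above 0.03 m).
It also fails if it takes over 54 s, if anything falls off the work surface, if the arm or the gripper's body presses on something with over 40 N, if the wrist force passes 120 N, or if a joint passes its speed limit or range.

## Working session

There is one attempt and no reset: what is moved stays moved. The work goes in short steps, Python scripts to look and compute and a tool call to move; the robot and the scene stay as the last step left them, time stands still between calls to the robot, and variables do not carry over. Pictures are saved under pics/ and viewed, and the job is handed in when it is done.

Besides the shell and the picture viewer there is one more tool, called after "Call:" as name([rows], argument=value, ...), one row to a line, values as JSON. move_arm: Moves the arm, as the interface text tells. Its arguments: {"type":"object","properties":{"commands":{"type":"array","items":{"type":"array","items":{"type":"number"}}},"newtons":{"type":"number"}},"required":["commands"]}

```bash
mkdir -p pics
python3 - <<'E'
from rig import robot
import cv2,numpy as np,pickle
print(robot.get_obs())
for n in ["top","side"]:
    c=robot.camera(n); print(n,{k:v for k,v in c.items() if k!='image'})
    cv2.imwrite(f'pics/{n}0.png',c['image'][:,:,::-1]); pickle.dump(c,open(f'{n}0.pkl','wb'))
    for nm in ['stand','lump_a','bin','bolt','driver']:
        for r in robot.regions_of(c,nm)[:3]:
            ys,xs=np.nonzero(r['pixels']); print(nm,round(r['p'],2),r['bbox'],xs.mean().round(1),ys.mean().round(1),len(xs))
E
```

```text
{'time': 0.0, 'q': array([-1.37846836e+00,  5.28458491e-01,  1.43390103e+00, -1.44900858e-05,
        1.18141079e+00, -1.78522627e-01]), 'joint_velocities': array([ 0.00117204, -0.0008647 ,  0.00030146, -0.00024516,  0.00076375,
        0.00067101]), 'joint_torque': array([-9.14145476e-04, -4.40045786e+01, -1.76592797e+01,  6.34071068e-02,
        5.82780212e-02, -1.70462590e-04]), 'position': array([ 0.22637102, -0.58176579,  0.21857678]), 'tool_rot': array([-0.69497468, -0.13113713,  0.69499479, -0.1295974 ]), 'ft_force': array([0.26082305, 0.13914807, 0.81691165]), 'moment': array([ 0.00435928, -0.00460407, -0.02221975]), 'grip_width': 0.08667590380151985}
top {'fx': 479.6005104629922, 'fy': 479.6005104629922, 'cx': 313.72505539777643, 'cy': 236.7798577567934, 'xyz': array([0.53025627, 0.00873822, 0.85583252]), 'rotation': array([-0.70047371,  0.71293832, -0.02642353,  0.01890336]), 'shot': 1}
stand 0.92 [238.7, 183.8, 377.5, 389.7] 313.1 270.9 16034
lump_a 0.73 [261.6, 218.4, 283.3, 232.7] 272.1 225.7 269
lump_a 0.55 [341.8, 206.8, 361.7, 222.2] 350.3 214.6 229
lump_a 0.23 [305.6, 221.3, 314.2, 229.4] 309.1 226.3 44
bin 0.16 [237.7, 185.0, 379.6, 389.7] 312.8 270.9 15969
bolt 0.61 [304.1, 222.6, 313.3, 232.1] 308.1 226.2 49
bolt 0.43 [80.1, 196.3, 194.4, 308.2] 138.6 251.8 10069
driver 0.77 [238.1, 184.7, 379.4, 390.8] 313.0 271.1 15887
side {'fx': 466.9582264357738, 'fy': 466.9582264357738, 'cx': 319.56048562939054, 'cy': 236.3328068850533, 'xyz': array([0.15951779, 0.51349616, 0.47354761]), 'rotation': array([-0.26859886,  0.8330547 , -0.45702847,  0.15811232]), 'shot': 2}
stand 0.9 [214.4, 208.5, 462.4, 334.3] 340.7 274.6 14174
lump_a 0.4 [255.9, 256.8, 265.6, 276.6] 259.3 265.8 121
bin 0.91 [71.1, 286.1, 258.1, 442.8] 170.9 359.7 18741
driver 0.79 [213.5, 205.5, 458.7, 338.2] 340.4 274.6 14294
```

View pics/top0.png

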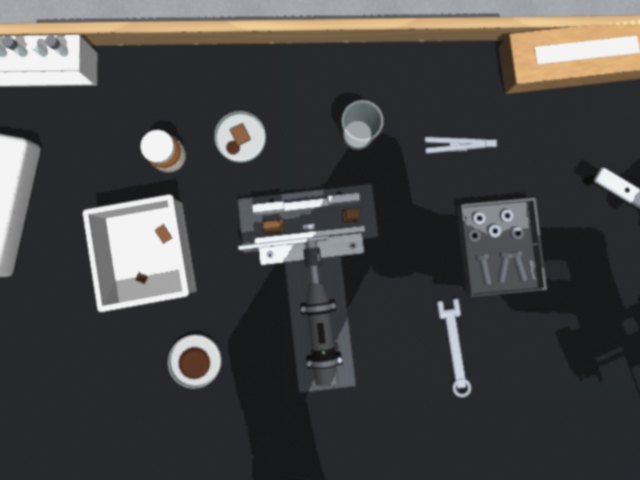

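View pics/side0.png

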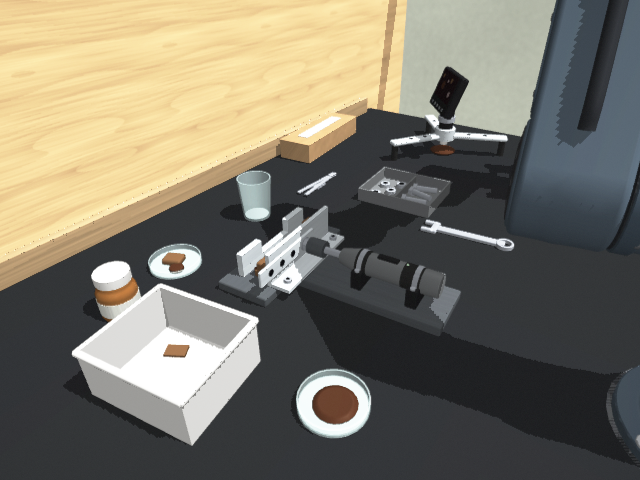

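```bash
cat > h.py <<'E'
import numpy as np,cv2,pickle
from scipy.spatial.transform import Rotation as R
def K(c): return np.array([[c['fx'],0,c['cx']],[0,c['fy'],c['cy']],[0,0,1.]])
def camrot(c):
    r=np.array(c['rotation']); return r if r.shape==(3,3) else R.from_quat(r).as_matrix()
def back(c,uv,z):
    Rm=camrot(c); uv=np.atleast_2d(uv).astype(float)
    d=np.c_[(uv[:,0]-c['cx'])/c['fx'],(uv[:,1]-c['cy'])/c['fy'],np.ones(len(uv))]@Rm.T
    o=np.array(c['xyz']); t=(z-o[2])/d[:,2]; return o+d*t[:,None]
def proj(c,P):
    Rm=camrot(c); p=(np.atleast_2d(P)-np.array(c['xyz']))@Rm
    return np.c_[p[:,0]/p[:,2]*c['fx']+c['cx'],p[:,1]/p[:,2]*c['fy']+c['cy']]
def stand_w(s,P):
    P=np.atleast_2d(P)/1000.; ca,sa=np.cos(s[2]),np.sin(s[2])
    return np.c_[s[0]+ca*P[:,0]-sa*P[:,1],s[1]+sa*P[:,0]+ca*P[:,1],P[:,2]]
def w_stand(s,W):
    W=np.atleast_2d(W); ca,sa=np.cos(s[2]),np.sin(s[2]); d=W[:,:2]-np.array(s[:2])
    return np.c_[ca*d[:,0]+sa*d[:,1],-sa*d[:,0]+ca*d[:,1],W[:,2]]*1000
E
python3 - <<'E'
import pickle,cv2
c=pickle.load(open('top0.pkl','rb'))
im=c['image'][:,:,::-1]
cv2.imwrite('pics/topcrop.png',cv2.resize(im[175:275,230:390],None,fx=5,fy=5,interpolation=cv2.INTER_CUBIC)*1)
c=pickle.load(open('side0.pkl','rb'))
im=c['image'][:,:,::-1]
cv2.imwrite('pics/sidecrop.png',cv2.resize(im[200:340,210:370],None,fx=4,fy=4,interpolation=cv2.INTER_CUBIC))
E
```

```text
(no output)
```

View pics/topcrop.png

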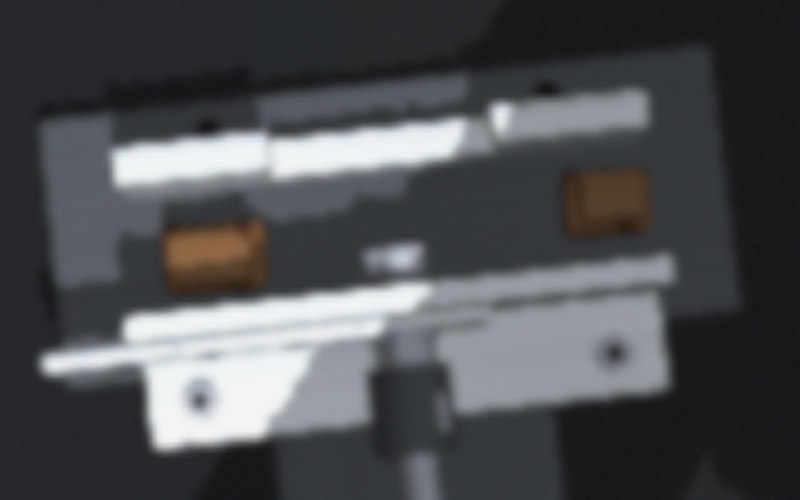

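View pics/sidecrop.png

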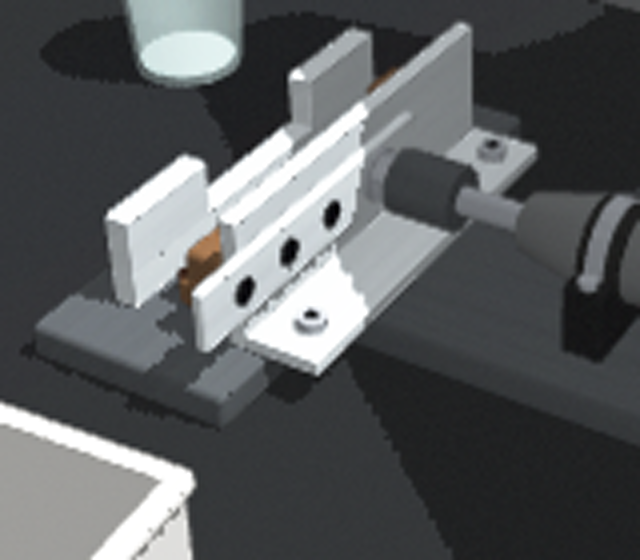

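```bash
cat > fit.py <<'E'
from h import *
from scipy.optimize import least_squares
c=pickle.load(open('top0.pkl','rb'))
pts=[((78,120,16),(40,120)),((78,-120,16),(708,48)),((-18,-120,16),(740,305)),((0,90,76),(123,318)),((0,-90,76),(673,258)),((58,90,58),(112,148)),((58,-90,58),(648,90)),((46,-90,58),(650,128)),((46,90,58),(117,187))]
P=np.array([p for p,_ in pts],float); uv=(np.array([q for _,q in pts])+.5)/5-.5+[230,175]
f=lambda s:(proj(c,stand_w(s,P))-uv).ravel()
r=least_squares(f,[0.55,0,0.1]); s=r.x; print(s,np.degrees(s[2])); print(r.fun.reshape(-1,2).round(2))
np.save('stand.npy',s)
# bolt
print('bolt head px',proj(c,stand_w(s,[10,0,50])))
for bb,h in (((165,225,262,292),45),((566,170,650,236),45)):
    a=(np.array([bb[:2],bb[2:]])+.5)/5-.5+[230,175]
    print(w_stand(s,back(c,a.mean(0),0.03+h*0/1000)), w_stand(s,back(c,a,0.044)))
d=pickle.load(open('side0.pkl','rb')); im=d['image'][:,:,::-1].copy()
for cam,im,n in((c,c['image'][:,:,::-1].copy(),'top'),(d,im,'side')):
    for q in [[0,90,76],[0,-90,76],[78,120,16],[78,-120,16],[-18,120,16],[46,90,58],[58,-90,58],[-8,90,76]]:
        u=proj(cam,stand_w(s,q))[0]; cv2.drawMarker(im,tuple(int(round(x)) for x in u),(0,0,255),0,6)
    cv2.imwrite(f'pics/fit_{n}.png',cv2.resize(im[170:340,200:400],None,fx=3.5,fy=3.5))
E
python3 fit.py
```

```text
[0.58797376 0.00689895 0.09531854] 5.46135013442051
[[-0.93 -0.22]
 [ 0.59 -0.85]
 [ 0.78  1.55]
 [ 0.24  0.12]
 [-0.05 -0.24]
 [ 0.01  0.37]
 [-0.42  0.07]
 [ 0.04 -0.48]
 [-0.24 -0.33]]
bolt head px [[308.71950787 227.38549339]]
[[20.59254038 62.08414148 30.        ]] [[32.47155906 76.28491169 44.        ]
 [ 6.09154757 46.04772633 44.        ]]
[[ 24.45618085 -75.66617194  30.        ]] [[ 35.89607699 -61.35920892  44.        ]
 [ 10.26320886 -87.14100837  44.        ]]
```

View pics/fit_side.png

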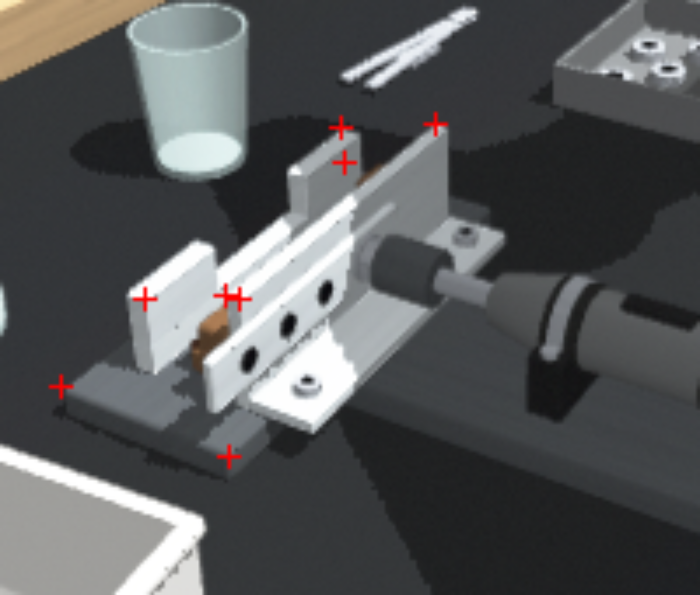

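Run:
```python
from h import *
from scipy.optimize import least_squares
from rig import robot
s=np.load('stand.npy'); 
for n in ['top0','side0']:
    c=pickle.load(open(n+'.pkl','rb'))
# bin: inner rim outer corners in top image z=.075
c=pickle.load(open('top0.pkl','rb')); im=c['image'][:,:,::-1]
cv2.imwrite('pics/bincrop.png',cv2.resize(im[110:330,60:280],None,fx=2.7,fy=2.7,interpolation=cv2.INTER_CUBIC))
o=robot.get_obs(); Rt=R.from_quat(o['tool_rot']).as_matrix(); print(Rt.round(3))
# camera view of region bin
```

```text
[[ 0.     0.362 -0.932]
 [-0.    -0.932 -0.362]
 [-1.     0.    -0.   ]]
```

View pics/bincrop.png

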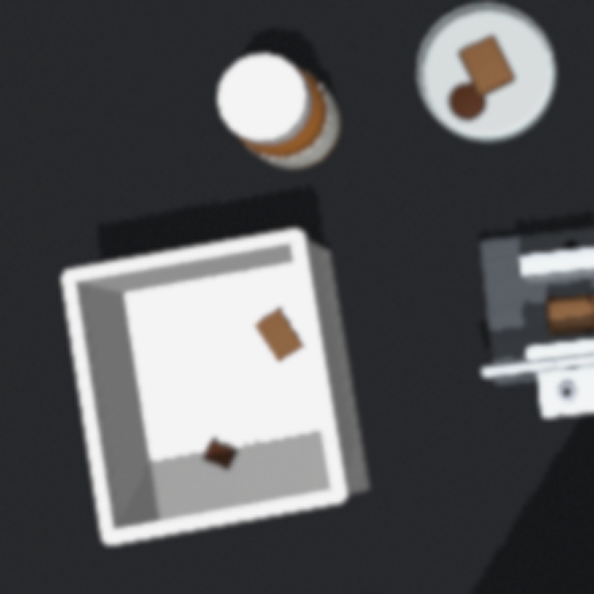

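Run:
```python
from h import *
from rig import robot
s=np.load('stand.npy'); c=pickle.load(open('top0.pkl','rb'))
b=np.array([(62,272),(300,228),(347,500),(108,545)],float); b=(b+.5)/2.7-.5+[60,110]
W=back(c,b,.075); print(W.round(3), W.mean(0)); d=W[1]-W[2]; print('bin yaw',np.degrees(np.arctan2(d[1],d[0])), np.linalg.norm(d),np.linalg.norm(W[0]-W[1]))
np.save('bin.npy',W.mean(0))
print(robot.camera('wrist')['tool_from_camera'].round(4))
o=robot.get_obs(); Rt=R.from_quat(o['tool_rot']).as_matrix()
for n,q in (('head15',[15,0,50]),('a',[22,-74,30]),('b',[22,62,30])):
    w=stand_w(s,q)[0]; print(n,w.round(4), (Rt.T@(w-o['position'])*1000).round(1))
for n,px in (('jar',(157,147)),('beaker',(362,122)),('dishb',(240,136)),('disha',(194,361))): print(n,back(c,px,.03).round(3))
```

```text
[[0.63  0.376 0.075]
 [0.654 0.233 0.075]
 [0.49  0.204 0.075]
 [0.466 0.346 0.075]] [0.55994726 0.2897139  0.075     ]
bin yaw 9.732501965702417 0.1668246712444454 0.14521904640159808
[[ 1.800e-03 -2.585e-01  9.660e-01 -1.637e-01]
 [ 1.000e+00 -3.000e-04 -2.000e-03 -0.000e+00]
 [ 8.000e-04  9.660e-01  2.585e-01 -7.010e-02]
 [ 0.000e+00  0.000e+00  0.000e+00  1.000e+00]]
head15 [0.6029 0.0083 0.05  ] [ 169.6 -414.3 -564.9]
a [ 0.6169 -0.0647  0.03  ] [ 189.6 -341.2 -551.5]
b [0.604  0.0707 0.03  ] [ 189.6 -472.1 -588.5]
jar [[0.745 0.269 0.03 ]]
beaker [[ 0.783 -0.089  0.03 ]]
dishb [[0.762 0.125 0.03 ]]
disha [[0.376 0.206 0.03 ]]
```

Call:
move_arm([
  [-0.2, 0, -24, -33, 2],
  [-0.2, 0, -48, -66, 4],
  [-0.2, 0, -72, -99, 6],
  [-0.2, 0, -96, -132, 8],
  [-0.2, 0, -120, -165, 10],
  [-0.2, 0, -144, -198, 12],
  [-0.2, 0, -168, -231, 14],
  [-0.2, 0, -192, -264, 15.7],
])

```text
time: 1.32
position: [0.4038, -0.3062, 0.2198]
tool_rot: [0.706, 0.033, -0.706, 0.034]
ft_force: [0.2, 0.2, 0.3]
grip_width: 0.0531
```

```bash
cat > go.py <<'E'
import sys
from h import *
from rig import robot
s=np.load('stand.npy'); o=robot.get_obs(); Rt=R.from_quat(o['tool_rot']).as_matrix()
yaw=np.degrees(np.arctan2(Rt[1,1],Rt[0,1])); 
def to(w): return (Rt.T@(np.array(w)-o['position'])*1000).round(1)
if __name__=='__main__':
    print('t',o['time'],'pos',o['position'].round(4),'stand xyz',w_stand(s,o['position']).round(1),'yaw off',round(yaw-(np.degrees(s[2])-90),2),'F',o['ft_force'].round(1),'w',round(o['grip_width']*1000,1),'xdown',Rt[:,0].round(3))
    for a in sys.argv[1:]:
        v=np.array([float(x) for x in a.split(',')]); print(a,'->',to(stand_w(s,v)[0]))
E
python3 go.py 15,0,200
```

```text
t 1.3167 pos [ 0.4038 -0.3062  0.2198] stand xyz [[-213.2 -294.2  219.8]] yaw off -0.04 F [0.2 0.2 0.3] w 53.1 xdown [ 0.001 -0.    -1.   ]
15,0,200 -> [  19.8 -294.4 -228. ]
```

Call:
move_arm([
  [-0.2, 2, -32, -25, 0],
  [-0.2, 4, -64, -50, 0],
  [-0.2, 6, -96, -75, 0],
  [-0.2, 8, -128, -100, 0],
  [-0.2, 10, -160, -125, 0],
  [-0.2, 12, -192, -150, 0],
  [-0.2, 15, -224, -175, 0],
  [-0.2, 18, -256, -200, 0],
])

```text
time: 1.98
position: [0.5783, -0.0318, 0.2017]
tool_rot: [0.706, 0.034, -0.706, 0.034]
ft_force: [0.4, -1.7, 0.1]
grip_width: 0.052
```

Call:
move_arm([
  [-0.2, 0, -28, -20, 0],
  [-0.2, 0, -28, -20, 0],
  [-0.2, 0, -28, -20, 0],
])

```text
time: 2.23
position: [0.595, -0.0022, 0.2013]
tool_rot: [-0.706, -0.035, 0.706, -0.036]
ft_force: [0.2, 0.5, -0.3]
grip_width: 0.0524
```

```bash
cat > look.py <<'E'
import sys
from h import *
from rig import robot
s=np.load('stand.npy')
def shot(tag):
    o=robot.get_obs(); c=robot.camera('wrist')
    Rt=R.from_quat(o['tool_rot']).as_matrix(); T=c['tool_from_camera']
    c['rotation']=Rt@T[:3,:3]; c['xyz']=o['position']+Rt@T[:3,3]; c['obs']=o
    pickle.dump(c,open(tag+'.pkl','wb')); cv2.imwrite(f'pics/{tag}.png',c['image'][:,:,::-1]); return c
if __name__=='__main__':
    c=shot(sys.argv[1])
    im=c['image'][:,:,::-1].copy()
    for q in [[0,90,76],[0,-90,76],[58,90,58],[58,-90,58],[46,38,58],[46,-38,58],[6,0,50],[14,0,50],[78,120,16],[78,-120,16],[-8,-90,76]]:
        u=proj(c,stand_w(s,q))[0]; cv2.drawMarker(im,tuple(int(round(x)) for x in u),(0,0,255),0,8)
    cv2.imwrite(f'pics/{sys.argv[1]}_m.png',im)
    for nm in sys.argv[2:]:
        for r in robot.regions_of(c,nm)[:3]:
            ys,xs=np.nonzero(r['pixels']); print(nm,round(r['p'],2),np.round(r['bbox'],0),xs.mean().round(1),ys.mean().round(1),len(xs))
E
python3 go.py; python3 look.py w1 lump_a bolt
```

```text
t 2.2333 pos [ 0.595  -0.0022  0.2013] stand xyz [[  6.1  -9.7 201.3]] yaw off 0.31 F [ 0.2  0.5 -0.3] w 52.4 xdown [-0. -0. -1.]
lump_a 0.97 [213. 184. 258. 216.] 234.5 199.2 1166
lump_a 0.75 [368. 183. 406. 210.] 385.5 196.7 911
bolt 0.8 [290. 208. 316. 224.] 302.2 216.6 330
```

View pics/w1_m.png

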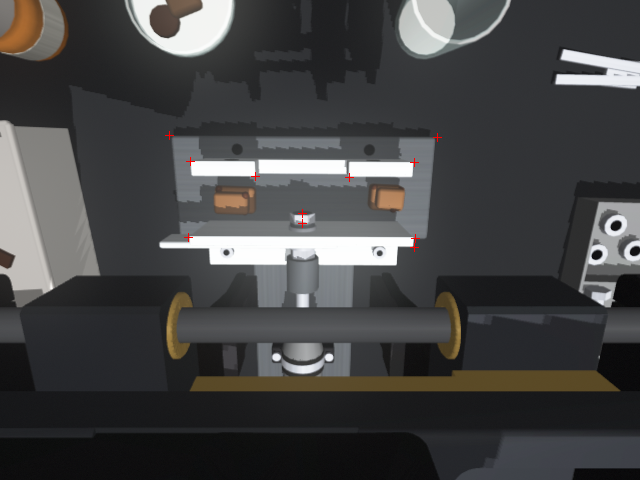

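Run:
```python
from h import *
c=pickle.load(open('w1.pkl','rb')); s=np.load('stand.npy')
cv2.imwrite('pics/w1c.png',cv2.resize(c['image'][130:260,155:445,::-1],None,fx=2.75,fy=2.75,interpolation=cv2.INTER_CUBIC))
for bb in ((213,184,258,216),(368,183,406,210)):
    for z in (.016,.030,.044): print(z,w_stand(s,back(c,[bb[:2],bb[2:]],z))[:,:2].round(1).tolist())
```

```text
0.016 [[34.7, 83.8], [4.7, 43.1]]
0.03 [[36.3, 80.0], [7.5, 41.0]]
0.044 [[38.0, 76.3], [10.4, 38.9]]
0.016 [[36.3, -59.8], [11.1, -96.7]]
0.03 [[37.9, -57.8], [13.7, -93.2]]
0.044 [[39.5, -55.7], [16.3, -89.7]]
```

View pics/w1c.png

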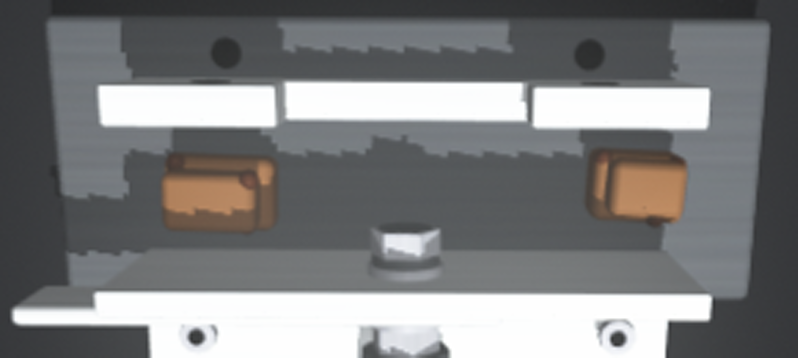

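```bash
python3 go.py 24,-75,110 24,-75,45
```

```text
t 2.3833 pos [ 0.5938 -0.0049  0.2015] stand xyz [[  4.7 -12.3 201.5]] yaw off 0.03 F [ 0.3 -0.5 -0.9] w 52.2 xdown [-0.001 -0.    -1.   ]
24,-75,110 -> [ 91.5  62.7 -19.4]
24,-75,45 -> [156.5  62.6 -19.4]
```

Call:
move_arm([
  [-0.2, 30, 21, -7, 0],
  [-0.2, 60, 42, -14, 0],
  [-0.2, 91, 63, -19, 0],
  [-0.2, 91, 63, -19, 0],
  [-0.2, 91, 63, -19, 0],
])

```text
time: 2.8
position: [0.6176, -0.067, 0.1086]
tool_rot: [-0.705, -0.033, 0.708, -0.032]
ft_force: [-0.1, 0.0, -0.2]
grip_width: 0.0521
```

```bash
python3 go.py 24,-75,45; python3 look.py w2 lump_a
```

```text
t 2.8 pos [ 0.6176 -0.067   0.1086] stand xyz [[ 22.4 -76.4 108.6]] yaw off -0.18 F [-0.1  0.  -0.2] w 52.1 xdown [-0.005  0.002 -1.   ]
24,-75,45 -> [63.6 -1.3 -1.9]
lump_a 0.97 [286. 222. 335. 262.] 311.7 240.0 1689
lump_a 0.89 [ 77. 224. 147. 265.] 109.4 245.5 2535
```

View pics/w2_m.png

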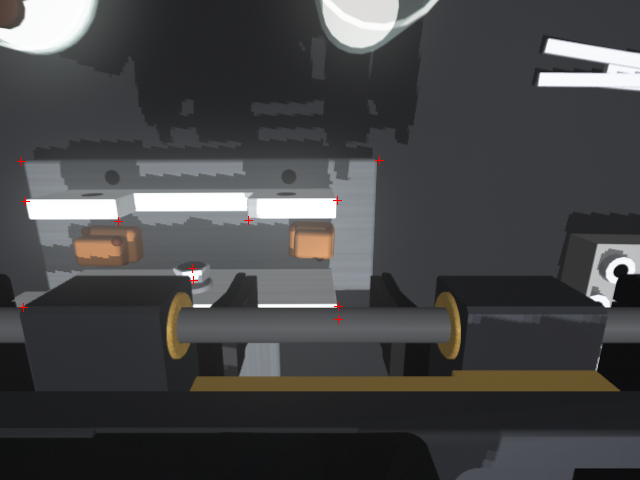

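Run:
```python
from h import *
c=pickle.load(open('w2.pkl','rb')); s=np.load('stand.npy')
for (u,v),z in (((288,225),.018),((288,258),.018),((296,226),.045),((333,226),.045),((333,258),.045),((335,240),.03),((193,268),.050)): print(u,v,z,w_stand(s,back(c,[u,v],z))[:,:2].round(1).tolist())
```

```text
288 225 0.018 [[33.9, -58.3]]
288 258 0.018 [[9.8, -57.8]]
296 226 0.045 [[39.5, -65.3]]
333 226 0.045 [[39.4, -88.3]]
333 258 0.045 [[18.6, -88.5]]
335 240 0.03 [[26.3, -90.4]]
193 268 0.05 [[13.9, -0.5]]
```

Call:
move_arm([
  [-0.2, 20, -2, -1, 0],
  [-0.2, 42, -2, -1, 0],
  [-0.2, 64, -2, -1, 0],
  [-0.2, 65, -2, -1, 0],
  [0.5, 65, -2, -1, 0],
  [0.5, 65, -2, -1, 0],
  [0.5, 65, -2, -1, 0],
  [0.5, 65, -2, -1, 0],
], newtons=25)

```text
time: 3.57
position: [0.6216, -0.0629, 0.0475]
tool_rot: [0.707, 0.034, -0.705, 0.035]
ft_force: [0.8, 0.4, 0.5]
grip_width: 0.033
```

```bash
python3 go.py; python3 look.py w3
```

```text
t 3.5667 pos [ 0.6216 -0.0629  0.0475] stand xyz [[ 26.8 -72.7  47.5]] yaw off 0.1 F [0.8 0.4 0.5] w 33.0 xdown [ 0.003 -0.001 -1.   ]
```

View pics/w3.png

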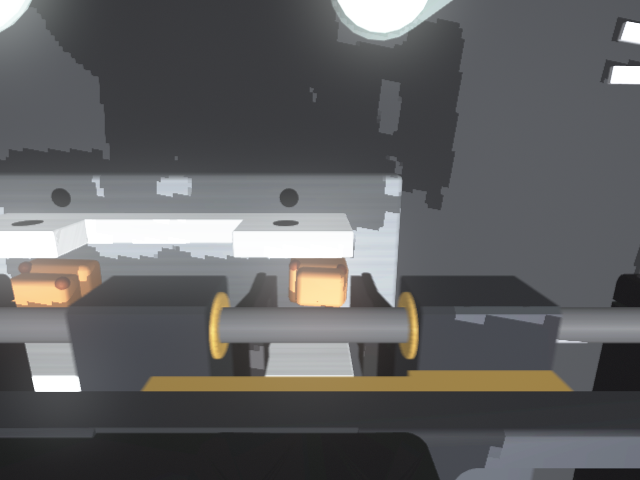

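Call:
move_arm([
  [0.7, 0, 0, 0, 0],
  [0.7, 0, 0, 0, 0],
  [0.7, 0, 0, 0, 0],
])

```text
time: 3.87
position: [0.6204, -0.0628, 0.0458]
tool_rot: [0.706, 0.034, -0.706, 0.034]
ft_force: [-0.3, 0.3, -0.3]
grip_width: 0.0152
```

```bash
python3 go.py; python3 look.py w4
```

```text
t 3.8667 pos [ 0.6204 -0.0628  0.0458] stand xyz [[ 25.7 -72.5  45.8]] yaw off 0.08 F [-0.3  0.3 -0.3] w 15.2 xdown [ 0. -0. -1.]
```

View pics/w4.png

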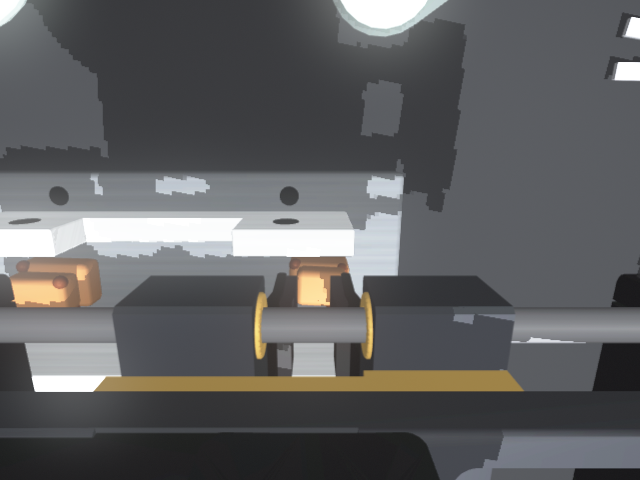

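Run:
```python
from h import *
c=pickle.load(open('w4.pkl','rb')); s=np.load('stand.npy'); o=c['obs']; Rt=R.from_quat(o['tool_rot']).as_matrix()
im=c['image'][:,:,::-1].copy()
for t in ([0,0,0],[6,0,0],[25,0,0],[25,.0075,0],[25,-.0075,0],[25,.0075,.011],[25,.0075,-.011],[25,-.0225,-.011],[25,.0225,-.011],[-20,.0225,-.011]):
    t=np.array(t,float); t[0]/=1000
    u=proj(c,o['position']+Rt@t)[0]; print(t,u.round(0)); cv2.drawMarker(im,tuple(int(round(x)) for x in u),(0,255,0),0,8)
for q in [[0,90,76],[0,-90,76],[58,90,58],[58,-90,58],[46,38,58],[46,-38,58],[46,-90,58],[78,-120,16],[-8,-90,76],[46,-90,16],[46,-38,34]]:
    u=proj(c,stand_w(s,q))[0]; cv2.drawMarker(im,tuple(int(round(x)) for x in u),(0,0,255),0,8)
cv2.imwrite('pics/w4m.png',cv2.resize(im[160:400,200:440],None,fx=2.5,fy=2.5,interpolation=cv2.INTER_CUBIC))
```

```text
[0. 0. 0.] [314. 293.]
[0.006 0.    0.   ] [314. 288.]
[0.025 0.    0.   ] [314. 274.]
[0.025  0.0075 0.    ] [328. 274.]
[ 0.025  -0.0075  0.    ] [300. 274.]
[0.025  0.0075 0.011 ] [328. 293.]
[ 0.025   0.0075 -0.011 ] [328. 254.]
[ 0.025  -0.0225 -0.011 ] [271. 254.]
[ 0.025   0.0225 -0.011 ] [357. 254.]
[-0.02    0.0225 -0.011 ] [369. 287.]
```

View pics/w4m.png

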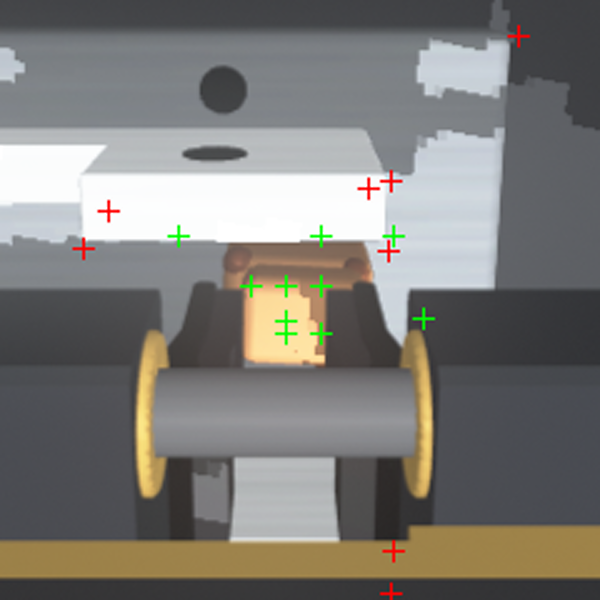

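Run:
```python
from h import *
a=[pickle.load(open(f'w{i}.pkl','rb'))['image'][230:330,240:400,::-1] for i in (3,4)]
im=np.vstack([cv2.resize(x,None,fx=5,fy=3,interpolation=cv2.INTER_CUBIC) for x in a]); cv2.imwrite('pics/cmp.png',np.clip(im*1.0,0,255).astype('uint8'))
c=pickle.load(open('w4.pkl','rb')); s=np.load('stand.npy')
for v in (256,271,305):
  for z in (.016,.045): print(v,z,w_stand(s,back(c,[[290,v],[348,v]],z))[:,:2].round(1).tolist())
```

```text
256 0.016 [[34.2, -59.6], [34.3, -90.9]]
256 0.045 [[43.4, -61.5], [43.5, -88.2]]
271 0.016 [[25.6, -59.5], [25.7, -91.2]]
271 0.045 [[36.1, -61.4], [36.2, -88.3]]
305 0.016 [[5.5, -59.2], [5.5, -91.6]]
305 0.045 [[19.0, -61.2], [19.0, -88.8]]
```

View pics/cmp.png

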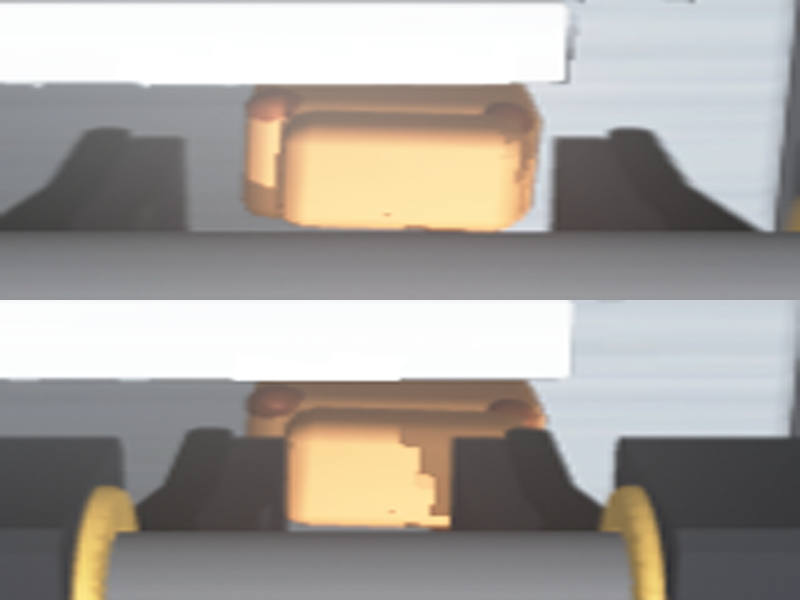

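Run:
```python
from h import *
from rig import robot
s=np.load('stand.npy'); o=robot.get_obs(); Rt=R.from_quat(o['tool_rot']).as_matrix()
c=robot.camera('side'); im=c['image'][:,:,::-1].copy(); pickle.dump(c,open('side1.pkl','wb'))
cv2.imwrite('pics/side1.png',im)
for t in ([0,0,0],[.025,0,0],[-.045,.095,0],[-.045,-.095,0],[-.045,-.095,-.0375],[-.045,-.095,.0375]):
    u=proj(c,o['position']+Rt@np.array(t))[0]; print(u.round()); cv2.drawMarker(im,tuple(int(round(x)) for x in u),(0,255,0),0,8)
cv2.imwrite('pics/side1c.png',cv2.resize(im[130:330,200:460],None,fx=3,fy=3,interpolation=cv2.INTER_CUBIC))
```

```text
[307. 220.]
[308. 232.]
[333. 178.]
[275. 222.]
[257. 216.]
[295. 228.]
```

View pics/side1c.png

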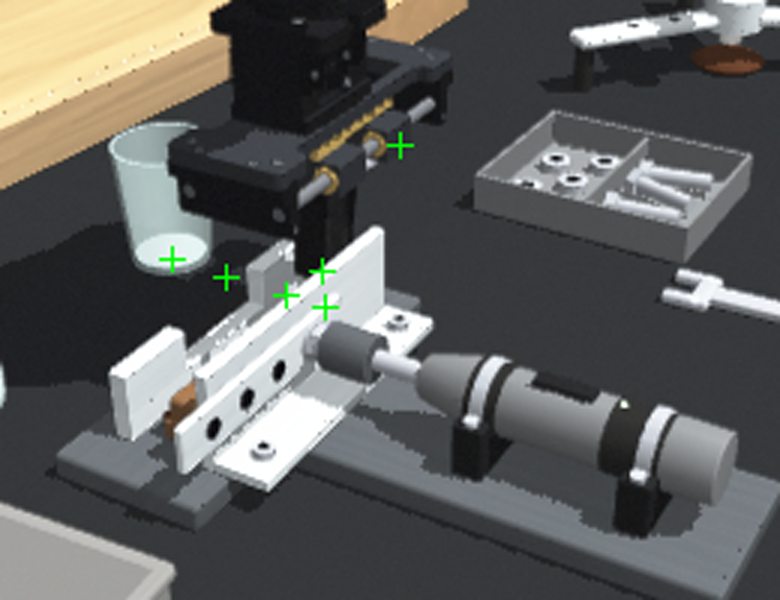

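Run:
```python
from h import *
for n,l,r,v in(('w3',240+186/5,240+553/5,230+132/3),('w4',240+286/5,240+453/5,230+133/3)):
    c=pickle.load(open(n+'.pkl','rb')); o=c['obs']; Rt=R.from_quat(o['tool_rot']).as_matrix(); w=o['grip_width']
    print(n,l,r,v,w)
    for tx in (-.005,0,.005,.01,.015,.025):
        for tz in(-.011,-.0095,0):
            u=proj(c,[o['position']+Rt@np.array([tx,-w/2,tz]),o['position']+Rt@np.array([tx,w/2,tz])]); print(tx,tz,u.round(1).tolist())
```

```text
w3 277.2 350.6 274.0 0.033045437015461136
-0.005 -0.011 [[277.0, 274.3], [350.6, 274.3]]
-0.005 -0.0095 [[277.1, 277.5], [350.5, 277.5]]
-0.005 0 [[277.6, 297.0], [350.0, 297.0]]
0 -0.011 [[278.0, 270.5], [349.5, 270.5]]
0 -0.0095 [[278.1, 273.6], [349.5, 273.6]]
0 0 [[278.6, 292.6], [349.0, 292.6]]
0.005 -0.011 [[279.0, 266.9], [348.6, 266.9]]
0.005 -0.0095 [[279.0, 269.9], [348.5, 269.9]]
0.005 0 [[279.5, 288.5], [348.0, 288.5]]
0.01 -0.011 [[279.9, 263.5], [347.7, 263.5]]
0.01 -0.0095 [[280.0, 266.5], [347.6, 266.4]]
0.01 0 [[280.4, 284.6], [347.1, 284.6]]
0.015 -0.011 [[280.8, 260.3], [346.8, 260.3]]
0.015 -0.0095 [[280.8, 263.2], [346.7, 263.2]]
0.015 0 [[281.3, 280.9], [346.3, 280.9]]
0.025 -0.011 [[282.4, 254.3], [345.2, 254.3]]
0.025 -0.0095 [[282.4, 257.1], [345.1, 257.0]]
0.025 0 [[282.8, 274.0], [344.7, 274.0]]
w4 297.2 330.6 274.3333333333333 0.015192270942692035
-0.005 -0.011 [[296.8, 274.3], [330.7, 274.3]]
-0.005 -0.0095 [[296.9, 277.5], [330.6, 277.5]]
-0.005 0 [[297.1, 297.0], [330.4, 297.0]]
0 -0.011 [[297.3, 270.5], [330.2, 270.5]]
0 -0.0095 [[297.4, 273.6], [330.2, 273.6]]
0 0 [[297.6, 292.7], [329.9, 292.7]]
0.005 -0.011 [[297.8, 267.0], [329.8, 266.9]]
0.005 -0.0095 [[297.8, 269.9], [329.7, 269.9]]
0.005 0 [[298.0, 288.5], [329.5, 288.5]]
0.01 -0.011 [[298.2, 263.6], [329.3, 263.5]]
0.01 -0.0095 [[298.2, 266.5], [329.3, 266.5]]
0.01 0 [[298.4, 284.6], [329.1, 284.6]]
0.015 -0.011 [[298.6, 260.3], [328.9, 260.3]]
0.015 -0.0095 [[298.6, 263.2], [328.9, 263.2]]
0.015 0 [[298.8, 280.9], [328.7, 280.9]]
0.025 -0.011 [[299.3, 254.4], [328.2, 254.3]]
0.025 -0.0095 [[299.4, 257.1], [328.2, 257.1]]
0.025 0 [[299.6, 274.0], [328.0, 274.0]]
```

Call:
move_arm([
  [-0.25, -4, 2, 1, 0],
  [-0.25, -4, 2, 1, 0],
  [-0.25, -4, 2, 1, 0],
  [-0.25, -4, 2, 1, 0],
  [-0.25, 4, 2, 1, 0],
  [-0.25, 12, 2, 1, 0],
  [-0.25, 20, 2, 1, 0],
  [-0.25, 20, 2, 1, 0],
])

```text
time: 4.63
position: [0.6178, -0.0643, 0.0231]
tool_rot: [-0.705, -0.035, 0.708, -0.034]
ft_force: [-1.6, 0.8, 0.4]
grip_width: 0.0527
```

```bash
python3 go.py; python3 look.py w5;python3 - <<'E'
from h import *
im=pickle.load(open('w5.pkl','rb'))['image'][200:400,180:460,::-1]
cv2.imwrite('pics/w5c.png',cv2.resize(im,None,fx=2.8,fy=2.8))
E
```

```text
t 4.6333 pos [ 0.6178 -0.0643  0.0231] stand xyz [[ 22.9 -73.7  23.1]] yaw off 0.08 F [-1.6  0.8  0.4] w 52.7 xdown [-0.004  0.001 -1.   ]
```

View pics/w5c.png

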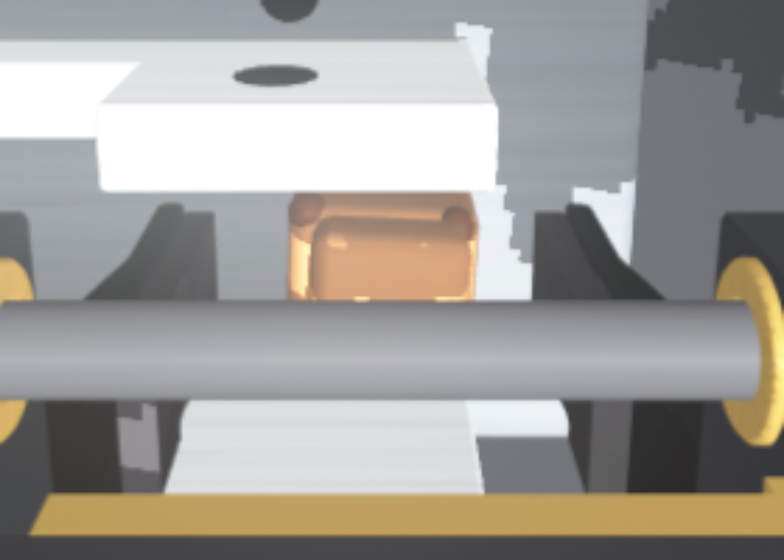

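Call:
move_arm([
  [-0.25, 2, 1, 0, 0],
  [0.6, 2, 1, 0, 0],
  [0.6, 2, 1, 0, 0],
  [0.6, 2, 1, 0, 0],
  [0.6, 2, 1, 0, 0],
  [0.6, 2, 1, 0, 0],
  [0.6, 2, 1, 0, 0],
  [0.6, 2, 1, 0, 0],
], newtons=25)

```text
time: 5.35
position: [0.6198, -0.0658, 0.0239]
tool_rot: [0.706, 0.034, -0.706, 0.034]
ft_force: [-0.9, 0.3, 1.7]
grip_width: 0.0299
```

Call:
move_arm([
  [0.6, 2, 0, 0, 0],
  [0.6, -15, 0, 0, 0],
  [0.6, -45, 0, 0, 0],
  [0.6, -80, 0, 0, 0],
  [0.6, -115, 0, 0, 0],
  [0.6, -130, 0, 0, 0],
])

```text
time: 5.85
position: [0.622, -0.0664, 0.1583]
tool_rot: [0.709, 0.033, -0.704, 0.035]
ft_force: [0.4, -0.5, 0.1]
grip_width: 0.0298
```

```bash
python3 go.py; python3 look.py w6;python3 - <<'E'
from h import *
im=pickle.load(open('w6.pkl','rb'))['image'][150:400,150:490,::-1]
cv2.imwrite('pics/w6c.png',cv2.resize(im,None,fx=2.3,fy=2.3))
import go
b=np.load('bin.npy'); print('to bin', go.to([b[0],b[1],.15]))
E
```

```text
t 5.85 pos [ 0.622  -0.0664  0.1583] stand xyz [[ 26.9 -76.2 158.3]] yaw off 0.09 F [ 0.4 -0.5  0.1] w 29.8 xdown [ 0.007 -0.002 -1.   ]
to bin [   8.2 -360.9   28.5]
```

View pics/w6c.png

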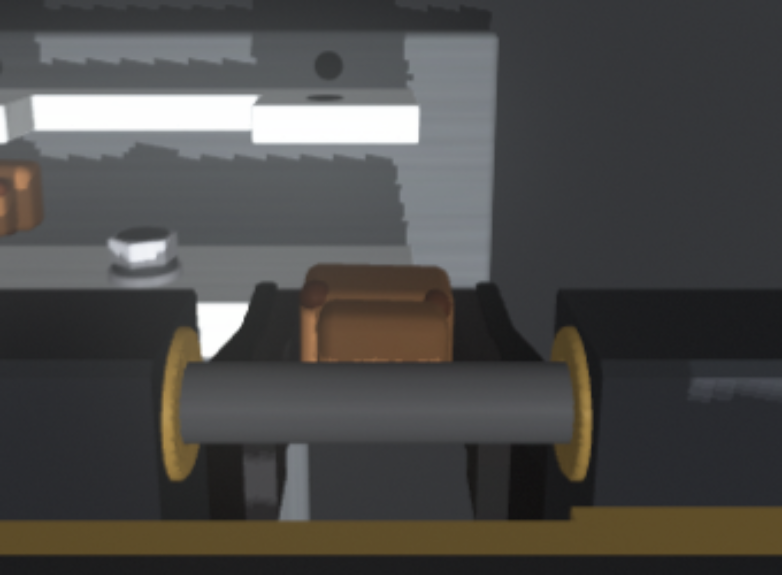

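```bash
python3 -c "
import go;print(go.to([.525,.284,.14]))"
```

```text
[  17.9 -358.6   64. ]
```

Call:
move_arm([
  [0.6, 0, -40, 7, 0],
  [0.6, 0, -80, 14, 0],
  [0.6, 0, -120, 21, 0],
  [0.6, 0, -160, 28, 0],
  [0.6, 0, -200, 35, 0],
  [0.6, 0, -240, 42, 0],
  [0.6, 0, -280, 50, 0],
  [0.6, 0, -320, 57, 0],
])

```text
time: 6.57
position: [0.5303, 0.2487, 0.1526]
tool_rot: [-0.706, -0.034, 0.707, -0.034]
ft_force: [-0.0, -0.4, 0.2]
grip_width: 0.0292
```

Call:
move_arm([
  [0.6, 10, -38, 7, 0],
  [0.6, 40, -38, 7, 0],
  [0.6, 75, -38, 7, 0],
  [0.6, 100, -38, 7, 0],
  [0.6, 100, -38, 7, 0],
])

```text
time: 6.98
position: [0.5163, 0.2832, 0.0478]
tool_rot: [-0.702, -0.033, 0.71, -0.036]
ft_force: [0.2, 0.3, -0.7]
grip_width: 0.0296
```

```bash
python3 go.py; python3 look.py w7 bin; python3 -c "
import go;print(go.to([.525,.284,.04]))"
```

```text
t 6.9833 pos [0.5163 0.2832 0.0478] stand xyz [[-45.  281.9  47.8]] yaw off 0.14 F [ 0.2  0.3 -0.7] w 29.6 xdown [-0.012 -0.004 -1.   ]
bin 0.57 [ 62.   0. 516. 376.] 298.1 138.2 117259
[12.4  0.5 -4.7]
```

View pics/w7.png

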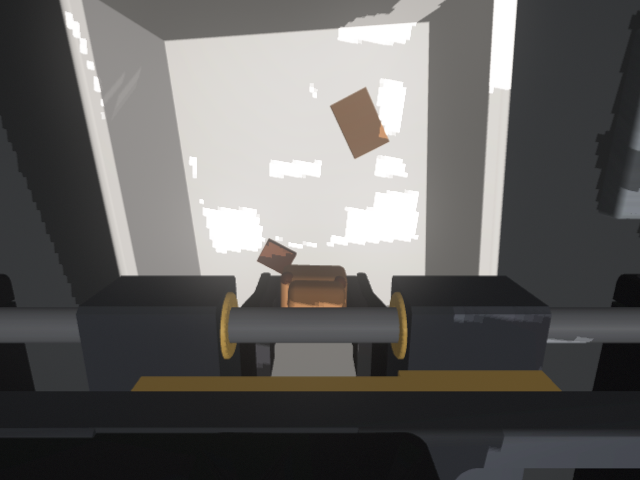

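Lump a hangs inside the bin at (316,285). I lower it a bit and release.

Call:
move_arm([
  [0.6, 12, 0, -10, 0],
  [0.6, 18, 0, -12, 0],
  [0.6, 20, 0, -12, 0],
  [-0.2, 20, 0, -12, 0],
  [-0.2, 20, 0, -12, 0],
  [-0.2, 20, 0, -12, 0],
  [-0.2, -10, 0, -12, 0],
  [-0.2, -50, 0, -12, 0],
])

```text
time: 7.75
position: [0.5301, 0.2844, 0.1013]
tool_rot: [-0.703, -0.033, 0.709, -0.035]
ft_force: [0.6, 0.5, 0.6]
grip_width: 0.0501
```

Call:
move_arm([
  [-0.25, -40, 0, 0, 0],
  [-0.25, -60, 0, 0, 0],
  [-0.25, -60, 0, 0, 0],
])

```text
time: 8.0
position: [0.5368, 0.2869, 0.1701]
tool_rot: [0.711, 0.035, -0.702, 0.033]
ft_force: [0.4, -0.1, 0.0]
grip_width: 0.054
```

```bash
python3 go.py 23,62,100; python3 look.py w8 lump_a
```

```text
t 8.0 pos [0.5368 0.2869 0.1701] stand xyz [[-24.3 283.6 170.1]] yaw off 0.1 F [ 0.4 -0.1  0. ] w 54.0 xdown [ 0.012  0.004 -1.   ]
23,62,100 -> [ 70.1 221.9 -46. ]
lump_a 0.83 [557. 153. 625. 189.] 587.5 171.1 1760
lump_a 0.75 [298. 215. 334. 243.] 316.1 227.8 963
```

View pics/w8.png

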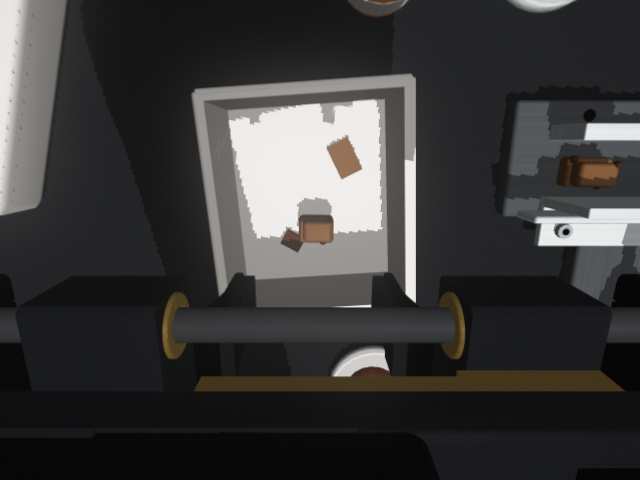

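Call:
move_arm([
  [-0.25, 0, 40, -9, 0],
  [-0.25, 0, 80, -18, 0],
  [-0.25, 0, 120, -26, 0],
  [-0.25, 0, 160, -34, 0],
  [-0.25, 20, 195, -42, 0],
  [-0.25, 40, 222, -46, 0],
  [-0.25, 70, 222, -46, 0],
  [-0.25, 70, 222, -46, 0],
])

```text
time: 8.77
position: [0.5952, 0.0671, 0.0867]
tool_rot: [-0.701, -0.033, 0.712, -0.032]
ft_force: [-2.2, -0.3, -0.9]
grip_width: 0.0545
```

Call:
move_arm([
  [-0.25, 0, 0, 0, 0],
  [-0.25, 0, 0, 0, 0],
])

```text
time: 8.93
position: [0.5998, 0.0698, 0.0932]
tool_rot: [-0.706, -0.035, 0.707, -0.034]
ft_force: [0.1, 0.0, 0.2]
grip_width: 0.0545
```

```bash
python3 go.py 23,62,22; python3 look.py w9 lump_a
python3 - <<'E'
from h import *
c=pickle.load(open('w9.pkl','rb'))
im=c['image'][180:380,180:460,::-1]
cv2.imwrite('pics/w9c.png',cv2.resize(im,None,fx=2.8,fy=2.8))
E
```

```text
t 8.9333 pos [0.5998 0.0698 0.0932] stand xyz [[17.8 61.5 93.2]] yaw off 0.13 F [0.1 0.  0.2] w 54.5 xdown [-0.002  0.    -1.   ]
23,62,22 -> [71.2 -0.5 -5.4]
lump_a 0.71 [285. 221. 346. 269.] 312.2 244.6 2362
```

View pics/w9c.png

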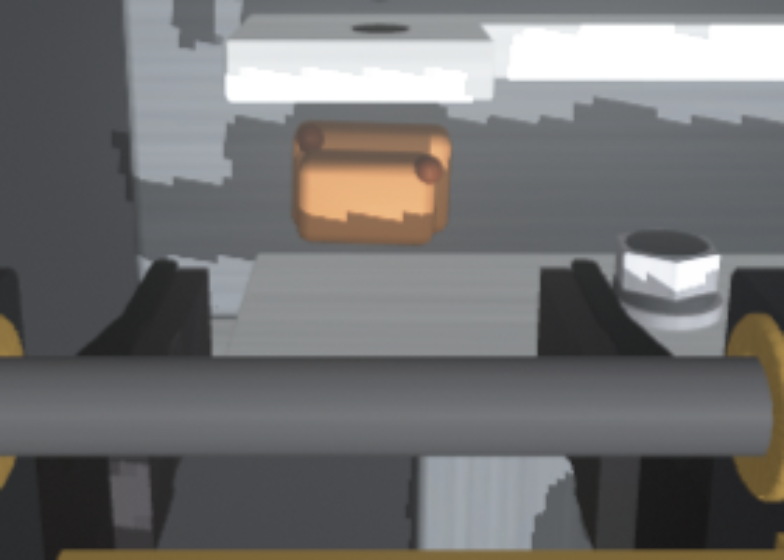

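Run:
```python
from h import *
c=pickle.load(open('w9.pkl','rb')); s=np.load('stand.npy')
for v,z in ((223.6,.018),(234,.043),(266.8,.043),(285-0,.076)): print(v,z,w_stand(s,back(c,[[285,v],[341,v]],z)).round(1).tolist())
print(proj(c,stand_w(s,[[0,90,76],[46,90,58]])))
```

```text
223.6 0.018 [[33.8, 80.3, 18.0], [33.9, 43.8, 18.0]]
234 0.043 [[33.3, 78.4, 43.0], [33.3, 45.5, 43.0]]
266.8 0.043 [[12.9, 78.8, 43.0], [13.0, 45.1, 43.0]]
285 0.076 [[14.6, 76.3, 76.0], [14.6, 47.4, 76.0]]
[[259.48596537 310.76211729]
 [261.11873865 218.02423259]]
```

Call:
move_arm([
  [-0.25, 10, -1, -5, 0],
  [-0.25, 30, -1, -5, 0],
  [-0.25, 52, -1, -5, 0],
  [-0.25, 69, -1, -5, 0],
  [-0.25, 69, -1, -5, 0],
])

```text
time: 9.45
position: [0.6034, 0.0714, 0.0218]
tool_rot: [-0.704, -0.035, 0.708, -0.034]
ft_force: [-0.2, 0.4, 0.0]
grip_width: 0.0544
```

Call:
move_arm([
  [0.5, 1, 0, 0, 0],
  [0.5, 1, 0, 0, 0],
  [0.5, 1, 0, 0, 0],
  [0.5, 1, 0, 0, 0],
  [0.5, 1, 0, 0, 0],
  [0.5, 1, 0, 0, 0],
])

```text
time: 9.95
position: [0.6065, 0.0705, 0.0249]
tool_rot: [0.707, 0.034, -0.705, 0.034]
ft_force: [-0.7, 1.0, 4.3]
grip_width: 0.035
```

```bash
python3 go.py
```

```text
t 9.95 pos [0.6065 0.0705 0.0249] stand xyz [[24.5 61.6 24.9]] yaw off 0.08 F [-0.7  1.   4.3] w 35.0 xdown [ 0.003  0.    -1.   ]
```

Call:
move_arm([
  [0.6, 0, 0, 0, 0],
  [0.6, -15, 0, 0, 0],
  [0.6, -45, 0, 0, 0],
  [0.6, -80, 0, 0, 0],
  [0.6, -115, 0, 0, 0],
  [0.6, -130, 0, 0, 0],
])

```text
time: 10.45
position: [0.6076, 0.0702, 0.1581]
tool_rot: [0.709, 0.034, -0.704, 0.035]
ft_force: [1.6, -0.8, 0.3]
grip_width: 0.035
```

```bash
python3 go.py; python3 look.py w10
python3 - <<'E'
from h import *
im=pickle.load(open('w10.pkl','rb'))['image'][150:400,150:490,::-1]
cv2.imwrite('pics/w10c.png',cv2.resize(im,None,fx=2.3,fy=2.3))
import go
# bin x +30
print('to', go.to([.59,.295,.15]))
E
```

```text
t 10.45 pos [0.6076 0.0702 0.1581] stand xyz [[ 25.6  61.2 158.1]] yaw off 0.09 F [ 1.6 -0.8  0.3] w 35.0 xdown [ 0.007 -0.001 -1.   ]
to [   9.4 -225.6   -2.9]
```

View pics/w10c.png

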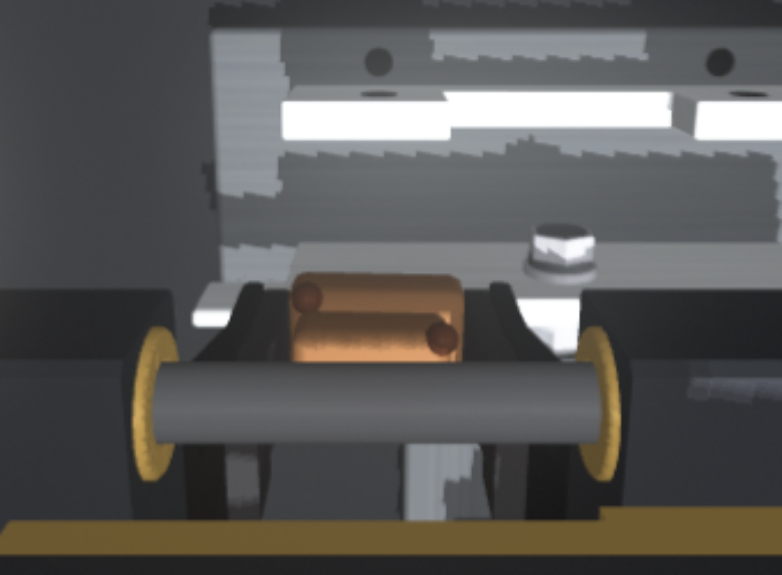

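Lump b is held (around 378,320 in the crop), so I carry it to the bin's far half.

Call:
move_arm([
  [0.6, 0, -40, 0, 0],
  [0.6, 0, -80, 0, 0],
  [0.6, 0, -120, 0, 0],
  [0.6, 0, -160, 0, 0],
  [0.6, 0, -200, 0, 0],
  [0.6, 0, -226, 0, 0],
  [0.6, 20, -226, 0, 0],
  [0.6, 50, -226, 0, 0],
])

```text
time: 11.17
position: [0.5851, 0.2985, 0.1053]
tool_rot: [0.709, 0.036, -0.704, 0.035]
ft_force: [0.3, 0.5, -0.4]
grip_width: 0.035
```

Call:
move_arm([
  [0.6, 30, 0, 0, 0],
  [0.6, 60, 0, 0, 0],
  [0.6, 60, 0, 0, 0],
])

```text
time: 11.42
position: [0.5777, 0.2936, 0.0363]
tool_rot: [-0.701, -0.033, 0.711, -0.036]
ft_force: [-0.5, -0.7, -1.4]
grip_width: 0.0346
```

```bash
python3 go.py; python3 look.py w11; python3 -c "
import go;print(go.to([.59,.295,.03]))"
```

```text
t 11.4167 pos [0.5777 0.2936 0.0363] stand xyz [[ 17.  286.3  36.3]] yaw off 0.1 F [-0.5 -0.7 -1.4] w 34.6 xdown [-0.014 -0.005 -1.   ]
[  9.1   0.1 -10.5]
```

View pics/w11.png

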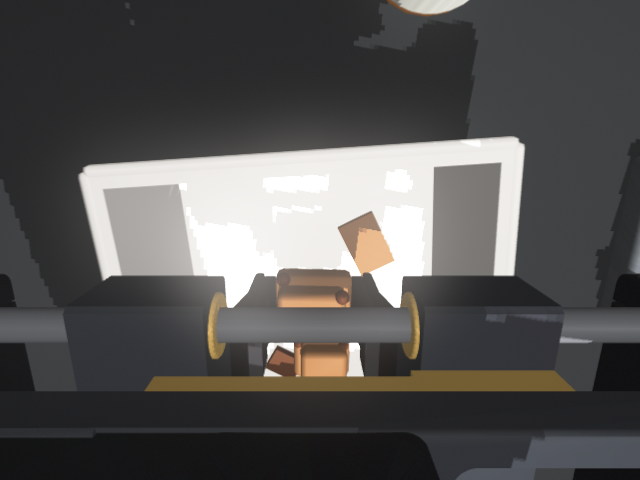

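Call:
move_arm([
  [0.6, 3, 0, -10, 0],
  [0.6, 8, 0, -12, 0],
  [0.6, 10, 0, -12, 0],
  [-0.2, 10, 0, -12, 0],
  [-0.2, 10, 0, -12, 0],
  [-0.2, 10, 0, -12, 0],
  [-0.2, -20, 0, -12, 0],
  [-0.2, -60, 0, -12, 0],
])

```text
time: 12.13
position: [0.5919, 0.2954, 0.1006]
tool_rot: [-0.703, -0.033, 0.71, -0.035]
ft_force: [0.2, 0.3, 0.4]
grip_width: 0.0513
```

Call:
move_arm([
  [-0.2, -40, 0, 0, 0],
  [-0.2, -70, 0, 0, 0],
  [-0.2, -70, 0, 0, 0],
])

```text
time: 12.38
position: [0.6, 0.2982, 0.1824]
tool_rot: [0.712, 0.036, -0.701, 0.033]
ft_force: [1.2, -0.2, 1.3]
grip_width: 0.0523
```

```bash
python3 go.py 15,0,150; python3 look.py w12 lump_a
```

```text
t 12.3833 pos [0.6    0.2982 0.1824] stand xyz [[ 39.8 288.9 182.4]] yaw off 0.11 F [ 1.2 -0.2  1.3] w 52.3 xdown [ 0.015  0.005 -1.   ]
15,0,150 -> [ 31.1 288.9  25.8]
lump_a 0.94 [296. 215. 344. 245.] 317.1 230.1 1139
lump_a 0.73 [305. 277. 337. 309.] 321.4 291.6 917
lump_a 0.17 [486. 179. 639. 308.] 568.3 231.1 15364
```

View pics/w12.png

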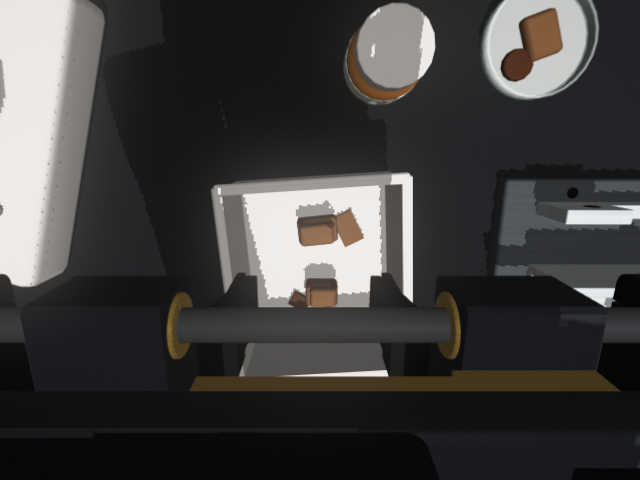

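Call:
move_arm([
  [-0.2, 0, 40, 3, 0],
  [-0.2, 0, 80, 6, 0],
  [-0.2, 0, 120, 9, 0],
  [-0.2, 0, 160, 12, 0],
  [-0.2, 5, 200, 15, 0],
  [-0.2, 15, 240, 19, 0],
  [-0.2, 25, 275, 22, 0],
  [-0.2, 35, 289, 24, 0],
])

```text
time: 13.15
position: [0.5984, 0.0021, 0.1366]
tool_rot: [-0.705, -0.033, 0.707, -0.033]
ft_force: [0.4, 0.1, -0.6]
grip_width: 0.0518
```

Call:
move_arm([
  [-0.2, 20, 0, 0, 0],
  [-0.2, 40, 0, 0, 0],
  [-0.2, 40, 0, 0, 0],
  [-0.2, 40, 0, 0, 0],
])

```text
time: 13.48
position: [0.5974, 0.0073, 0.0964]
tool_rot: [-0.704, -0.035, 0.708, -0.034]
ft_force: [-0.6, -0.3, 0.3]
grip_width: 0.0522
```

```bash
python3 go.py 17,0,36; python3 look.py w13 bolt
python3 - <<'E'
from h import *
im=cv2.imread('pics/w13_m.png')[180:380,180:460]
cv2.imwrite('pics/w13c.png',cv2.resize(im,None,fx=2.8,fy=2.8))
E
```

```text
t 13.4833 pos [0.5974 0.0073 0.0964] stand xyz [[ 9.4 -0.5 96.4]] yaw off 0.09 F [-0.6 -0.3  0.3] w 52.2 xdown [-0.006  0.001 -1.   ]
17,0,36 -> [60.4 -0.4 -7.9]
bolt 0.73 [294. 249. 330. 272.] 311.9 258.4 718
bolt 0.59 [449.   0. 560.  30.] 495.2 10.1 1964
```

View pics/w13c.png

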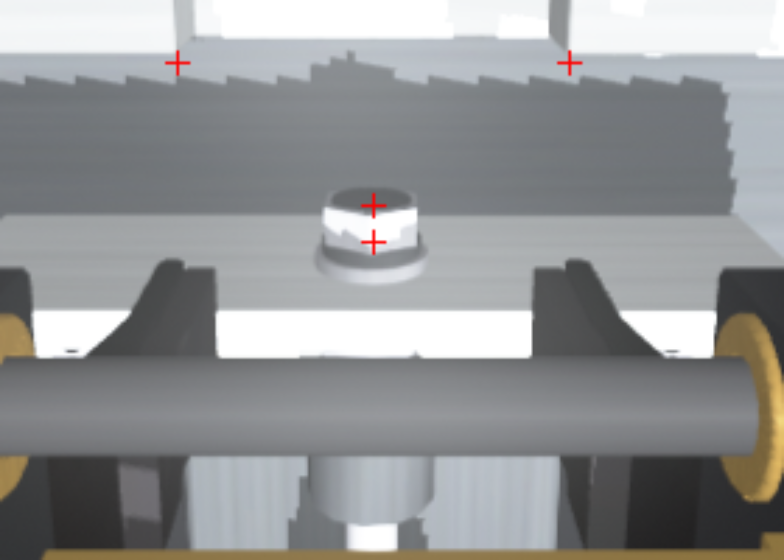

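Call:
move_arm([
  [-0.2, 0, -1, -8, 0],
  [-0.2, 5, -1, -8, 0],
  [-0.2, 20, -1, -8, 0],
  [-0.2, 40, -1, -8, 0],
  [-0.2, 58, -1, -8, 0],
  [-0.2, 60, -1, -8, 0],
  [-0.2, 60, -1, -8, 0],
])

```text
time: 14.17
position: [0.607, 0.0087, 0.0379]
tool_rot: [-0.706, -0.034, 0.707, -0.034]
ft_force: [0.2, -0.4, 0.4]
grip_width: 0.0526
```

```bash
python3 go.py 17,0,36; python3 look.py w14 bolt
python3 - <<'E'
from h import *
im=cv2.imread('pics/w14_m.png')[200:400,180:460]
cv2.imwrite('pics/w14c.png',cv2.resize(im,None,fx=2.8,fy=2.8))
E
```

```text
t 14.1667 pos [0.607  0.0087 0.0379] stand xyz [[19.1  0.  37.9]] yaw off 0.11 F [ 0.2 -0.4  0.4] w 52.6 xdown [-0.002  0.    -1.   ]
17,0,36 -> [1.9 0.  2.1]
```

View pics/w14c.png

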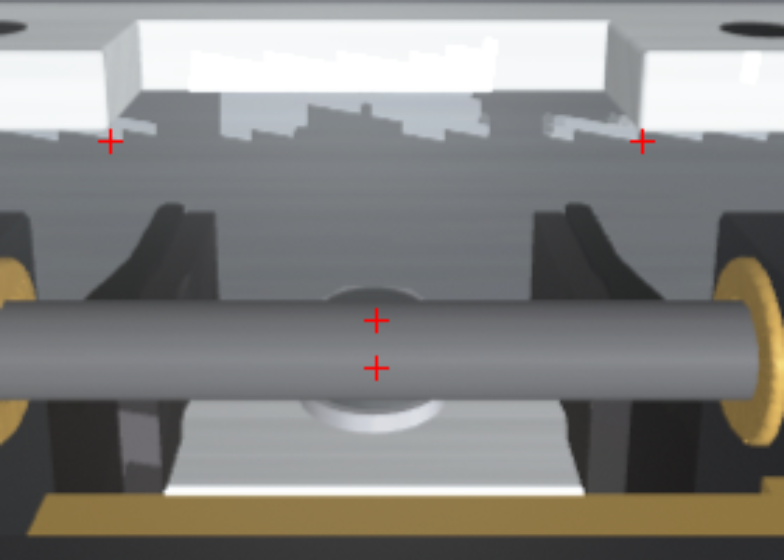

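Call:
move_arm([
  [-0.2, 2, 0, 1, 0],
  [0.6, 2, 0, 1, 0],
  [0.6, 2, 0, 1, 0],
  [0.6, 2, 0, 1, 0],
  [0.6, 2, 0, 1, 0],
  [0.6, 2, 0, 1, 0],
  [0.6, 2, 0, 1, 0],
  [0.6, 2, 0, 1, 0],
], newtons=58)

```text
time: 14.93
position: [0.6063, 0.0088, 0.0367]
tool_rot: [-0.706, -0.034, 0.706, -0.033]
ft_force: [0.1, 2.9, 2.0]
grip_width: 0.0189
```

Call:
move_arm([
  [0.8, 0, 0, 0, 0],
  [0.8, 0, 0, 0, 0],
  [0.8, 0, 0, 0, 0],
  [0.8, 0, 0, 0, 0],
])

```text
time: 15.27
position: [0.6064, 0.0089, 0.0367]
tool_rot: [0.706, 0.034, -0.706, 0.034]
ft_force: [0.1, 4.0, 2.8]
grip_width: 0.0177
```

```bash
python3 go.py 17,0,36; python3 look.py w15 bolt
python3 - <<'E'
from h import *
im=cv2.imread('pics/w15_m.png')[200:400,180:460]
cv2.imwrite('pics/w15c.png',cv2.resize(im,None,fx=2.8,fy=2.8))
E
```

```text
t 15.2667 pos [0.6064 0.0089 0.0367] stand xyz [[18.5  0.2 36.7]] yaw off 0.07 F [0.1 4.  2.8] w 17.7 xdown [ 0.     0.001 -1.   ]
17,0,36 -> [0.7 0.2 1.5]
bolt 0.5 [297. 303. 327. 306.] 311.4 304.2 93
bolt 0.46 [297. 303. 328. 308.] 312.6 304.3 139
```

View pics/w15c.png

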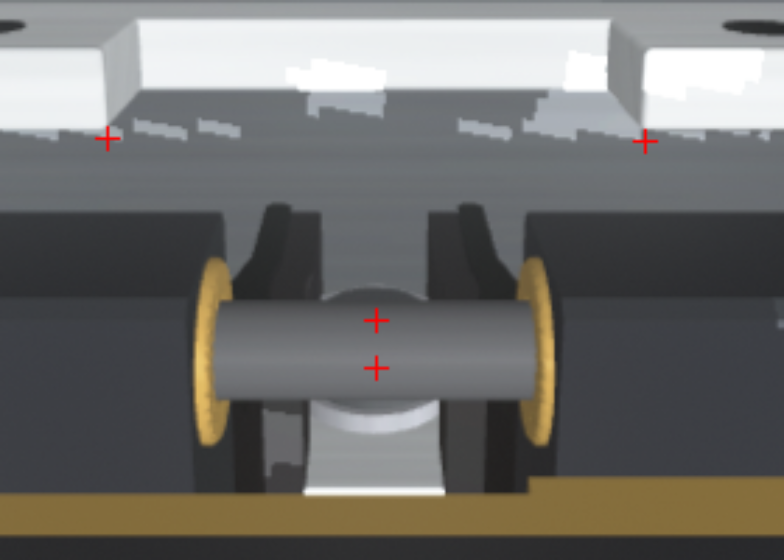

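Call:
move_arm([
  [0.8, 0, 0, 0, 0],
  [0.8, 0, 0, 0, 0],
  [0.8, 0, 0, 0, 0],
  [0.8, 0, 0, 0, 0],
  [0.8, 0, 0, 0, 0],
  [0.8, 0, 0, 0, 0],
  [0.8, 0, 0, 0, 0],
  [0.8, 0, 0, 0, 0],
], newtons=58)

```text
time: 16.03
position: [0.6064, 0.0088, 0.0367]
tool_rot: [0.706, 0.034, -0.706, 0.034]
ft_force: [-0.5, 4.9, 5.0]
grip_width: 0.0175
```

Run:
```python
from h import *
from rig import robot
s=np.load('stand.npy')
for i in range(2):
    o=robot.get_obs(); print(o['time'],o['grip_width'],o['ft_force'].round(2),o['moment'].round(3),w_stand(s,o['position']).round(1))
    c=robot.camera('side'); cv2.imwrite(f'pics/s2{i}.png',cv2.resize(c['image'][130:330,200:460,::-1],None,fx=3,fy=3,interpolation=cv2.INTER_CUBIC))
t=robot.camera('top'); cv2.imwrite('pics/top2.png',t['image'][:,:,::-1])
```

```text
16.0333 0.01753899761909463 [-0.51  4.89  4.97] [ 0.978  0.108 -0.027] [[18.5  0.2 36.7]]
16.0833 0.017265543386254426 [0.3  5.46 3.8 ] [ 1.037  0.094 -0.051] [[18.5  0.2 36.7]]
```

View pics/s20.png

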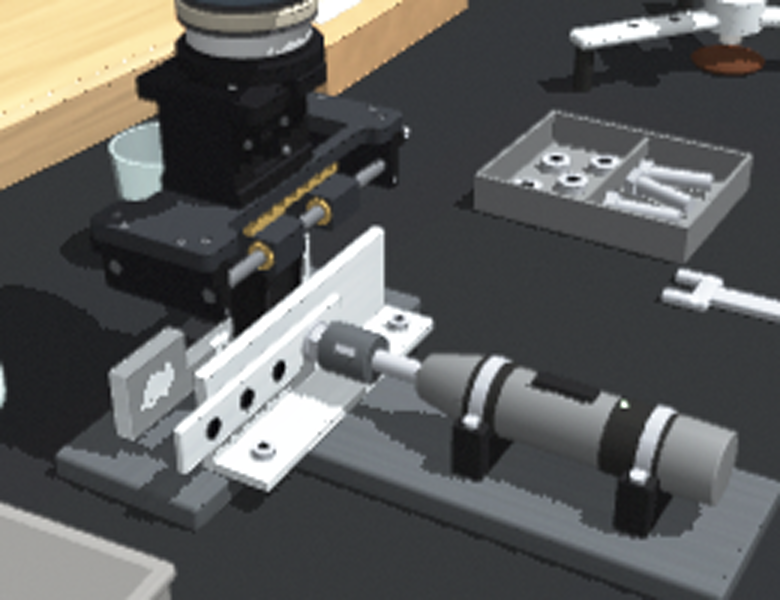

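View pics/top2.png

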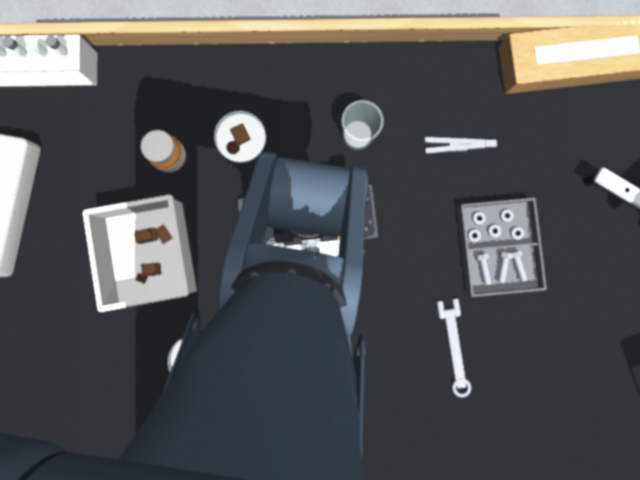

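Call:
move_arm([
  [0.8, 0, 0, 0, 0],
  [0.8, 0, 0, 0, 0],
  [0.8, 0, 0, 0, 0],
  [0.8, 0, 0, 0, 0],
  [0.8, 0, 0, 0, 0],
  [0.8, 0, 0, 0, 0],
  [0.8, 0, 0, 0, 0],
  [0.8, 0, 0, 0, 0],
])

```text
time: 16.85
position: [0.6064, 0.0088, 0.0367]
tool_rot: [0.706, 0.034, -0.706, 0.034]
ft_force: [-0.6, 6.2, 4.3]
grip_width: 0.0173
```

```bash
python3 go.py; python3 look.py w16
python3 - <<'E'
from h import *
from rig import robot
o=robot.get_obs(); print(o['moment'].round(3),o['grip_width'])
a=[pickle.load(open(f'w{i}.pkl','rb'))['image'][265:365,270:350,::-1] for i in (15,16)]
cv2.imwrite('pics/cmp2.png',np.hstack([cv2.resize(np.clip(x*1.5,0,255).astype('uint8'),None,fx=4.9,fy=5.5,interpolation=cv2.INTER_CUBIC) for x in a]))
c=robot.camera('side'); cv2.imwrite('pics/s22.png',cv2.resize(c['image'][220:270,290:350,::-1],None,fx=8,fy=8,interpolation=cv2.INTER_CUBIC))
E
```

```text
t 16.85 pos [0.6064 0.0088 0.0367] stand xyz [[18.5  0.1 36.7]] yaw off 0.06 F [-0.6  6.2  4.3] w 17.3 xdown [ 0.     0.001 -1.   ]
[1.005 0.134 0.04 ] 0.017373356479590644
```

View pics/cmp2.png

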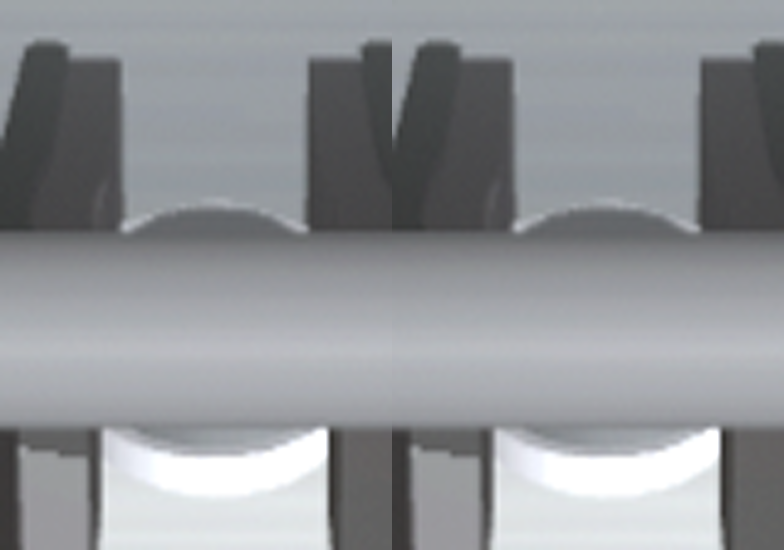

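View pics/s22.png

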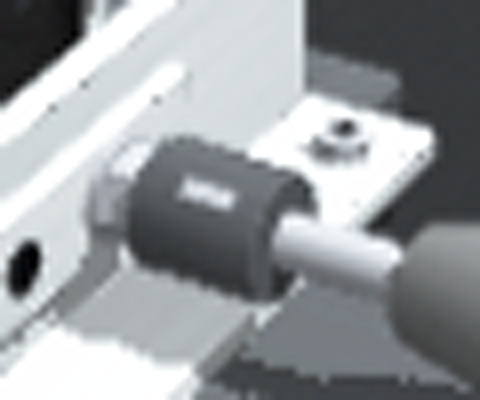

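```bash
python3 -c "
from rig import robot
o=robot.get_obs();print(o['time'],o['grip_width']);print(robot.hand_in())
o=robot.get_obs();print(o['time'],o['grip_width'],o['ft_force'])"
```

```text
16.95 0.01724830986682396
the job is handed in; nothing more can be done
None
the job is handed in; nothing more can be done
```

I put both lumps in the waste bin, then gripped the bolt head at 58 N and handed the job in at 16.95 s with the driver still running. `hand_in()` gave no verdict.

**Lumps:** the last top picture shows both lying in the bin, well inside the rim and let go.

**Bolt:**
- In two wrist pictures 1.5 s apart the held head looked the same.
- The mark on the socket moved on between two side pictures. The shift fits about 0.4 rad/s, the speed expected with the head held.
- The wrist force was steady at about 8 N, with the tool within 1 mm of the bolt axis along the bracket.

**Bystanders:** the glassware, specimens and tools showed no visible shift in the top picture, judged by eye. The arm hid most of dish_a in that last picture, so I could not check it.

**What disagreed:**
- **Finger length:** the pictures showed the fingertips about level with the reported TCP, not 25 mm ahead of it. My first grasp of lump a therefore closed above it and missed. I worked about 25 mm lower from then on. I chose the final height so that the grasp point lies within 25 mm of the head by either reading, at about 12 mm by the pictures and about 21 mm by the stated geometry.
- **Head width:** the grip closed to about 17.3 mm on a head 19 mm across flats. I put this down to give in the fingers under load but did not confirm it.
- **Stand position:** my fit was off by up to 2 mm against the wrist camera.

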